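# Shift the carriers round the sorting tray

### The arm

A 6-joint arm with a two-finger parallel gripper is mounted at the origin on the work surface. World frame = base frame: x ahead of the robot, y to its left, z up, the work surface at z = 0. Lengths are in m, angles in rad, forces in N, time in s.
With the tool pointing down it reaches from about 0.375 to 0.975 m from the base axis. Payload 3.8 kg.
Tool frame: the origin (TCP) lies on the centre line of the jaws, within the pads' length; the fingertips stand 17 mm ahead of it and the grasp point (between the pads) lies 2 mm behind it; z points along the fingers, y is the line along which they close (so a half turn about z gives the same grasp; the last joint's range is limited). The gripper opens to 85 mm and grips with 20 to 120 N. Pads are 22 mm wide; open, the fingers measure 114 mm over their backs; the gripper's body (76 mm by 85 mm) begins 54 mm behind the grasp point. The pads swing forward as they close: fully open they stand 13 mm farther back than shut.
Start: joints at [-0.037, 0.264, 1.604, -0, 1.274, -0.037], TCP at [0.675, -0, 0.248] pointing down, gripper open.
Joint ranges: [-2.63, 2.63], [-0.94, 2.18], [0.31, 2.57], [-1.31, 4.45], [0, 2.66], [-2.55, 2.55]. Speed limits (rad/s): [2.57, 2.57, 3.14, 3.14, 3.14, 3.14].

### API

Orientations are given as [roll, pitch, yaw] about the fixed x, y, z axes, in that order (R = Rz(yaw) Ry(pitch) Rx(roll)).
In Python, from rig import * gives the robot as it stands. The module is installed in compiled form; this text tells all that it offers.
- The arm moves only by the shell command python3 -m creep 'ROWS'. ROWS is JSON, a list of rows, each a list of 3 entries, a list of its own where there are three numbers: the shift along the tool's x, y, z in mm, then the turn, a rotation vector about the tool's x, y, z in rad, then the closure, from -1 (fully open) to 1 (shut), so that 0 is half open. In form: [[[x, y, z], [ax, ay, az], grip], ...]. A call has 1 to 5 rows; each row shifts and turns the commanded pose from where the row before left it, along the tool's axes as they then stand; what a row does not reach is not made up. A row lasts 1/8 s, in which the tool goes at most 62.5 mm and 10.7 degrees, less where a joint would pass 70% of its speed; a pose out of reach is approached as far as the arm can. A call is refused whole if a number of a shift passes 62.5 or a number of a turn 0.188, either way. A call with a gripper value outside its range is refused whole. The fingers move at their own pace and stop on an object; the grip force is fixed at half the most. Time passes only in rows, so rows that do not move let the fingers close. It gives the time, the measured TCP pose, the force, the opening and the grip force at its end, in the units of the state.
- observe(): the state, without advancing time (a new reading comes with each control period).
- get_image(name): name is "scene" or "side" or "wrist"; returns a dict with "image" (420x560x3 uint8, red, green, blue), "intrinsics" (3x3 intrinsics, pixels), "k1" (the pictures are not rectified: a ray, as slopes to the right and down, at radius r is drawn at 1 + k1 r^2 times it, then the intrinsics apply), "R" (3x3) and "t" (3): a world point X has camera coordinates R X + t; the wrist camera has in their place "tool_from_camera" (4x4, takes a point from camera to tool coordinates, whose origin is the TCP and whose axes are the flange's). Camera axes: x right, y down, z forward; pixel columns grow to the right and rows downward; lengths in m; the calibration is good to about 2 mm. A picture is of the moment at which its call begins: read the wrist's pose just before it. There is no depth.
- job_done(): hands the job in; it is judged then, once.
Trained networks look in a picture, given as the dict that the camera call returned (one of the last four; its "shot" number tells which), for a name from the list of things; names that differ only in an ending like _2 or _b are one class to them, and where a whole thing is asked for, a point or a joint stands for the part that bears it (a point fixed in the world has none). Each returns a list of dicts, best first, with "p" (0 to 1); they miss things now and then, are a little off and sometimes report something else, mostly with a low value. They report only what shows in the picture. A call takes as long as a camera call. They do not tell look-alikes from the thing itself.
- spot_in(picture, target): "at" ([x, y, z] in m, in world coordinates, good to about 4 mm: the middle of the surface that is visible of it).
- cut_out(picture, target): "pixels" (420x560 bool, what is visible of it).
- place_of(picture, target): "at" ([x, y, z] in m, in world coordinates, good to about 4 mm: a listed point, or the origin of a listed thing).
The state is a dict: "time": time; "qpos": joint angles; "joint_velocities": joint speeds; "joint_efforts": joint torques, N m; "tool_pos": TCP position; "eef_rot": TCP orientation; "wrist_force": force on the tool from outside, world axes, zero at the start; "torque": the same for the moment, N m; "width": finger opening in m; "grasp_force": force on a finger pad.
Only numpy, scipy, OpenCV 4.12 (cv2) and the standard library are available. Lean on these libraries where they do the work, as an engineer would, in place of code of your own. Each camera call takes 0.05 s, during which the arm holds its last target. There are 200 camera calls.

### The job

Free the spring's corner of the sorting tray for the next part: slide the carrier with the aluminium spacer into the empty corner, then slide the carrier with the chrome spring into the place the spacer has left, and leave the bulb carrier and everything else where they are. Keep the carriers flat on the tray floor and do not jam them, and press each one gently home until the sprung rubber bar at the end of its slide gives, for a moment, by more than 1.5 mm but never more than 4.5 mm (a push of some 15 N, friction included, is right); then let go and leave them resting there.

Things in the scene. Friction and masses are not known exactly. Their poses are not given: they have to be found in the camera images.
- tray: Square steel sorting tray, fixed, x, y along its sides, z up, origin at its underside. Floor top at 4 mm, walls to 18 mm (2 mm above the carrier plates). Room for 2 x 2 carriers with centres at x, y = +-33.8 mm, 1.6 mm between plates. Inner wall faces at +69 mm on +x and +y; on -x and -y carriers meet sprung bars, with walls behind them at -102 mm.
- empty_corner (a point): A point on the tray floor (4 mm above the ledge) in the middle of the empty place, the (-x, -y) corner of the tray, at x = y = -33.8 mm in the tray's frame.
- spacer_grip (a point): Spacer carrier: 66 x 66 x 12 mm steel plate flat on the tray floor, 0.42 kg (+-25 %), with an aluminium axle spacer, a tube 24 mm across, 50 mm high, open at the top, fixed upright on its middle. Starts at (-x,+y) or (+x,-y), beside the empty corner. This point: the middle of that part, on the plate's centre line, 37 mm above the plate's underside, 25 mm above its top. x, y along the plate's sides, z up.
- spring_grip (a point): Spring carrier: 66 x 66 x 12 mm steel plate flat on the tray floor, 0.42 kg (+-25 %), with a chrome coil spring 22.6 mm across, 50 mm high, fixed upright on its middle. Starts at (+x,+y), opposite the empty corner. This point: the middle of that part, on the plate's centre line, 37 mm above the plate's underside, 25 mm above its top. x, y along the plate's sides, z up.
- bulb_grip (a point): Bulb carrier: 66 x 66 x 12 mm steel plate flat on the tray floor, 0.42 kg (+-25 %), with a clear bulb in a brass base, 25 mm across, 49 mm high, fixed upright on its middle. Starts in the other corner beside the empty one. This point: the middle of that part, on the plate's centre line, 37 mm above the plate's underside, 25 mm above its top. x, y along the plate's sides, z up.
- bar_near (a joint): How far (m) the sprung black rubber bar along the tray's -x side is pushed in, to -x. Bar 126 mm long, top at 16 mm. At 0 its face is anywhere from tray x = -67.5 to -87.5 mm, adjusted differently each time. Gives at 3 N, then 3.5 N per mm: 8 N at 1.5 mm, 13.5 N at 3, 19 N at 4.5; travel 7 mm. Damped; pushes a carrier back to 0 when let go. A carrier's friction adds 2 to 5 N, more if pressed down.
- bar_right (a joint): The same for the like bar along the tray's -y side, pushed in to -y; its face at 0 is anywhere from tray y = -67.5 to -87.5 mm, set independently.
- loose_bulb: A bystander to be left alone: a loose clear indicator bulb with a brass base, lying, 49 long, 25 thick (mm); origin at its underside.
- mirror_mount: A bystander to be left alone: a loose black plastic mirror mount, 50 x 30 foot, 42 high (mm); origin at its underside.
- funnel: A bystander to be left alone: a red plastic funnel standing mouth down, 110 across, 100 high (mm); origin at its underside.
- screwdriver: A bystander to be left alone: a screwdriver lying down; origin at its underside.
- wrench: A bystander to be left alone: a wrench lying down; origin at its underside.
- grease_jar: A bystander to be left alone: a jar with a steel cap, 64 across, 70 high (mm); origin at its underside.
Mind the look-alikes: they are no part of the job. What is shaped like the part that bears spacer_grip but blue or purple is not meant.

How it is judged:
By the outcome, as a careful person would: the job done as asked, in the order asked, and still so for the second after the job is handed in, with the robot touching nothing.
It also fails if it takes over 64 s, if anything falls off the work surface, if the arm or the gripper's body presses on something with over 40 N, if the wrist force passes 120 N, or if a joint passes its speed limit or range.

## Working session

There is one attempt and no reset: what is moved stays moved. The work goes in short steps, Python scripts to look and compute and a shell command to move; the robot and the scene stay as the last step left them, time stands still between calls to the robot, and variables do not carry over. Pictures are saved under pics/ and viewed, at most 10 in all, crops included, and the job is handed in when it is done.

```bash
mkdir -p pics; python3 - <<'E'
from rig import *
import cv2,numpy as np
s=observe();print(s['time'],s['tool_pos'],s['eef_rot'],s['wrist_force'],s['width'])
for c in ['scene','side']:
    p=get_image(c);cv2.imwrite(f'pics/{c}0.png',p['image'][:,:,::-1])
    if c=='scene': print(p['intrinsics'],p['k1'],p['R'],p['t'])
    for n in ['tray','empty_corner','spacer_grip','spring_grip','bulb_grip']:
        print(c,n,[(np.round(d['at'],4).tolist(),round(d['p'],2)) for d in place_of(p,n)][:4])
E
```

```text
0.0 [6.74315896e-01 1.91068525e-05 2.46946218e-01] [-3.13933674e+00 -7.60999100e-05  1.57076735e+00] [-0.2046401   0.21347213  0.44249746] 0.08575159486631276
[[403.27479457   0.         285.70346068]
 [  0.         403.27479457 212.70712242]
 [  0.           0.           1.        ]] -0.00470087099495904 [[-0.71224596  0.70172822 -0.01682841]
 [ 0.54728487  0.54015635 -0.63930461]
 [-0.43952812 -0.46455206 -0.76876942]] [ 0.39309433 -0.23102895  1.39654801]
scene tray [([0.5094, 0.1689, -0.0027], 0.63)]
scene empty_corner [([0.4645, 0.1574, 0.0065], 0.93)]
scene spacer_grip [([0.5218, 0.1224, 0.0432], 0.64), ([0.6842, 0.1021, 0.0316], 0.62), ([0.4889, -0.0432, 0.0381], 0.61)]
scene spring_grip [([0.5599, 0.1754, 0.0407], 0.89)]
scene bulb_grip [([0.5043, 0.2166, 0.0417], 0.91), ([0.5102, 0.1701, -0.0019], 0.52), ([0.3965, 0.4207, -0.0003], 0.22)]
side tray [([0.5091, 0.1661, 0.0025], 0.81)]
side empty_corner [([0.4617, 0.16, 0.0014], 0.79)]
side spacer_grip [([0.489, -0.0412, 0.037], 0.83), ([0.6897, 0.102, 0.0388], 0.79), ([0.5081, 0.1672, -0.0008], 0.61), ([0.5156, 0.1227, 0.0379], 0.57)]
side spring_grip [([0.5541, 0.1816, 0.042], 0.73), ([0.4044, 0.036, -0.0017], 0.37)]
side bulb_grip [([0.5005, 0.2201, 0.0403], 0.63)]
```

View pics/scene0.png

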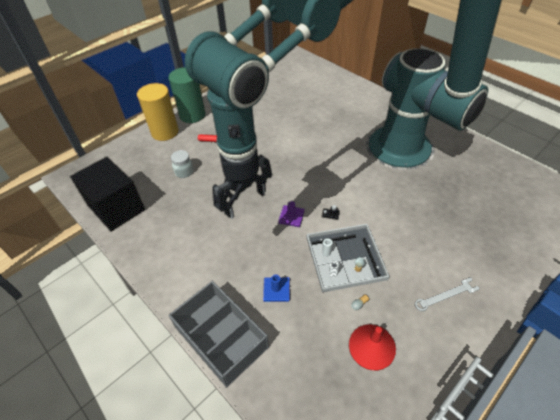

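View pics/side0.png

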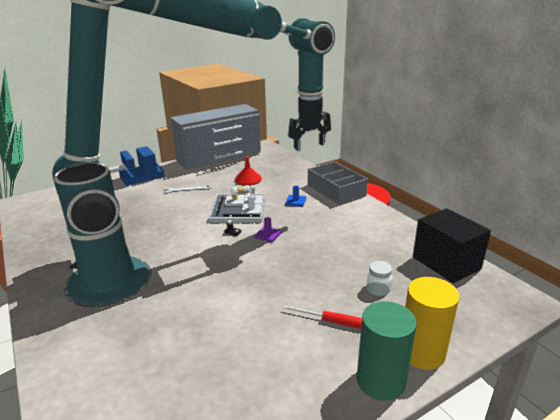

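Scene view: tray at about (347,257). The look-alikes for the spacer are the aluminium one in the tray at (327,247), a purple one at (291,214) and a blue one at (277,288). I choose the aluminium one in the tray, at about (0.52, 0.123). The spring is at (336,268) and the bulb at (361,264). The side view agrees. Tray yaw is about -34°, so the spacer sits at (+x,-y). I'll go above the tray for a closer look.

```bash
python3 -m creep '[[[38,-40,0],[0,0,0],0],[[38,-40,0],[0,0,0],0],[[38,-40,0],[0,0,0],0],[[38,-40,0],[0,0,0],0],[[0,0,0],[0,0,0.15],0]]'; python3 -m creep '[[[0,0,0],[0,0,0.15],0],[[0,0,0],[0,0,0.15],0],[[0,0,0],[0,0,0.15],0],[[0,0,0],[0,0,0],0],[[0,0,0],[0,0,0],0]]'
cat > h.py <<'E'
from rig import *
import cv2,numpy as np
from scipy.spatial.transform import Rotation as Ro
def snap(c,name=None):
    s=observe();p=get_image(c)
    if name: cv2.imwrite('pics/'+name,p['image'][:,:,::-1])
    if c=='wrist':
        T=np.eye(4);T[:3,:3]=Ro.from_euler('xyz',s['eef_rot']).as_matrix();T[:3,3]=s['tool_pos']
        W=T@np.array(p['tool_from_camera']);p['Rw'],p['tw']=W[:3,:3].T,-W[:3,:3].T@W[:3,3]
    else: p['Rw'],p['tw']=np.array(p['R']),np.array(p['t'])
    return p
def ray2plane(p,uv,z):
    K=np.array(p['intrinsics']);k=p['k1']
    d=cv2.undistortPoints(np.array(uv,float).reshape(-1,1,2),K,np.array([k,0,0,0,0.])).reshape(-1,2)
    D=np.c_[d,np.ones(len(d))]@p['Rw'];C=-p['Rw'].T@p['tw']
    return C+D*((z-C[2])/D[:,2])[:,None]
def proj(p,X):
    K=np.array(p['intrinsics']);X=np.atleast_2d(X)
    return cv2.projectPoints(X.astype(float),cv2.Rodrigues(p['Rw'])[0],p['tw'],K,np.array([p['k1'],0,0,0,0.]))[0].reshape(-1,2)
E
python3 - <<'E'
from h import *
p=snap('wrist','w1.png');print(p['tool_from_camera'])
for n in ['tray','empty_corner','spacer_grip','spring_grip','bulb_grip']:
    print(n,[(np.round(d['at'],4).tolist(),round(d['p'],2)) for d in place_of(p,n)][:3])
E
```

```text
time: 1.23
tool_pos: [0.5123, 0.1543, 0.2485]
eef_rot: [-3.141, -0.001, 1.421]
wrist_force: [0.8, -0.1, -0.5]
width: 0.0429
grasp_force: 0.0
time: 1.85
tool_pos: [0.515, 0.152, 0.2484]
eef_rot: [3.141, -0.0, 0.973]
wrist_force: [-0.1, -0.3, 0.3]
width: 0.0426
grasp_force: 0.0
[[-5.90478304e-05 -9.54275162e-01 -2.98929610e-01  7.60566992e-02]
 [ 9.99999503e-01 -3.53953187e-04  9.32396541e-04  2.57029755e-04]
 [-9.95569949e-04 -2.98929406e-01  9.54274708e-01 -1.27250354e-01]
 [ 0.00000000e+00  0.00000000e+00  0.00000000e+00  1.00000000e+00]]
tray [([0.5066, 0.1702, 0.0025], 0.75)]
empty_corner [([0.4619, 0.1603, 0.0051], 0.62)]
spacer_grip [([0.5209, 0.1218, 0.0368], 0.92), ([0.6879, 0.1071, 0.0367], 0.74)]
spring_grip [([0.5577, 0.1829, 0.0382], 0.76)]
bulb_grip [([0.4979, 0.2124, 0.0401], 0.75)]
```

View pics/w1.png

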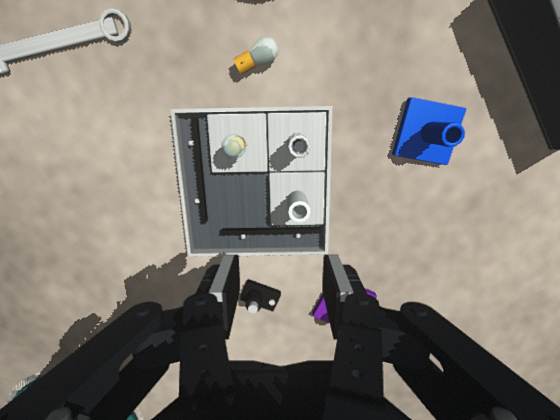

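The wrist view shows bulb (233,146), spring (298,146), spacer (299,211), the empty place at (235,200), bar_near on the left (203,170) and bar_right at the bottom (265,231). Rectify at plate-top height to measure.

```bash
cat >> h.py <<'E'
def rect(p,z,c,yaw,px=4,half=85):
    # top-down picture at height z in a frame at c, yaw; column = +x, row = -y (mm*px)
    n=2*half*px;g=(np.arange(n)-n/2)/px/1000
    X,Y=np.meshgrid(g,-g);cs,sn=np.cos(yaw),np.sin(yaw)
    P=np.stack([c[0]+cs*X-sn*Y,c[1]+sn*X+cs*Y,np.full_like(X,z)],-1).reshape(-1,3)
    uv=proj(p,P).astype(np.float32).reshape(n,n,2)
    return cv2.remap(p['image'],uv[...,0],uv[...,1],cv2.INTER_LINEAR)
E
python3 - <<'E'
from h import *
p=snap('wrist')
c,yaw=(.5100,.1690),-.5934
r=rect(p,.016,c,yaw,3.5)
for k in range(-80,81,20):
    q=int((k+85)*3.5);col=(255,0,0)
    cv2.line(r,(q,0),(q,8),col,1);cv2.line(r,(0,595-q),(8,595-q),col,1)
cv2.imwrite('pics/r1.png',r[:,:,::-1])
E
```

```text
Traceback (most recent call last):
  File "h.py", line 25, in rect
    uv=proj(p,P).astype(np.float32).reshape(n,n,2)
TypeError: 'float' object cannot be interpreted as an integer
```

```bash
sed -i 's/n=2\*half\*px/n=int(2*half*px)/' h.py; python3 - <<'E'
from h import *
p=snap('wrist')
c,yaw=(.5100,.1690),-.5934
r=rect(p,.016,c,yaw,3.5)
for k in range(-80,81,20):
    q=int((k+85)*3.5);col=(255,0,0)
    cv2.line(r,(q,0),(q,8),col,1);cv2.line(r,(0,595-q),(8,595-q),col,1)
cv2.imwrite('pics/r1.png',r[:,:,::-1])
E
```

```text
(no output)
```

View pics/r1.png

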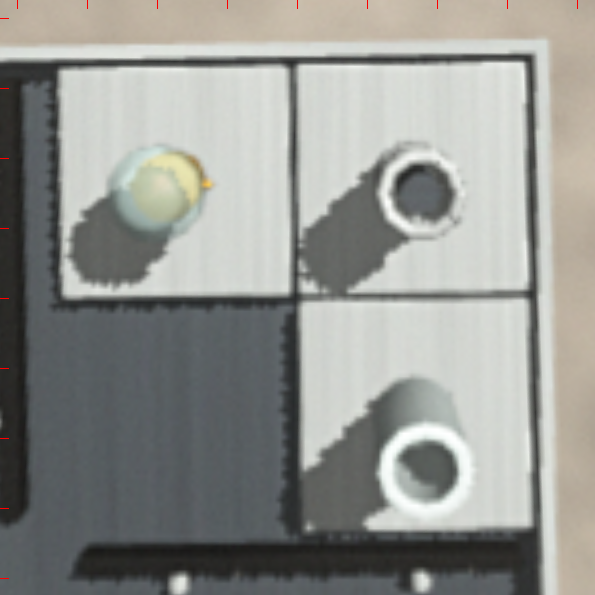

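Edges are 0.74° off, so tray yaw is about -0.5805. Plates measure 66 mm, as they should.

| Item | Result |
|---|---|
| Spacer centre | (0.5199, 0.1224) |
| Spring centre | (0.5564, 0.1787) |
| Spacer to bar_near | about 79 mm |
| Spring plate to bar_right | about 67.6 + 4.4 = 72 mm |

The crop confirms the open aluminium tube at (427,470). Going above it.

```bash
python3 -m creep '[[[-11,10,25],[0,0,-0.017],0],[[-11,11,45],[0,0,0],0],[[0,0,50],[0,0,0],0],[[0,0,28],[0,0,0],0],[[0,0,0],[0,0,0],0]]'; python3 - <<'E'
from h import *
s=observe();print(s['tool_pos'],s['eef_rot'],s['wrist_force'])
p=snap('wrist','w2.png')
print([(np.round(d['at'],4).tolist(),round(d['p'],2)) for d in place_of(p,'spacer_grip')][:3])
a=proj(p,[[*s['tool_pos'][:2],.066]]);print(a)
E
```

```text
time: 2.88
tool_pos: [0.5177, 0.1215, 0.0975]
eef_rot: [-3.137, 0.004, 0.988]
wrist_force: [0.3, -0.1, -0.7]
width: 0.0426
grasp_force: 0.0
[0.51765454 0.1214739  0.09750791] [-3.13702029  0.00442578  0.98781889] [ 0.30285652 -0.10649763 -0.68887534]
[([0.5173, 0.1207, 0.0379], 0.97), ([0.6892, 0.1047, 0.0382], 0.83)]
[[280.27918589 254.23349037]]
```

View pics/w2.png

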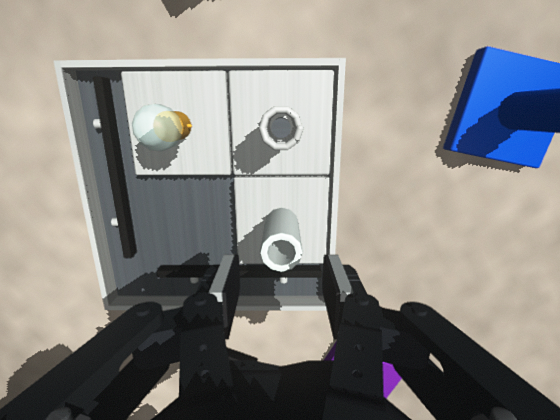

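The tube ring is at (282,253) and the projected TCP at (280,254), about 1 mm off. Descend and close.

```bash
python3 -m creep '[[[0,1,20],[0,0,0],0],[[0,0,20],[0,0,0],0],[[0,0,17],[0,0,0],0],[[0,0,0],[0,0,0],0],[[0,0,0],[0,0,0],0]]'; python3 -m creep '[[[0,0,0],[0,0,0],0.4],[[0,0,0],[0,0,0],1],[[0,0,0],[0,0,0],1],[[0,0,0],[0,0,0],1],[[0,0,0],[0,0,0],1]]'
```

```text
time: 3.6
tool_pos: [0.5219, 0.1217, 0.0443]
eef_rot: [3.14, -0.001, 0.988]
wrist_force: [-0.2, 0.1, -0.7]
width: 0.0428
grasp_force: 0.0
time: 4.22
tool_pos: [0.5208, 0.1222, 0.0444]
eef_rot: [-3.141, -0.001, 0.987]
wrist_force: [-4.5, 1.2, 6.0]
width: 0.0222
grasp_force: 59.5
```

```bash
python3 -m creep '[[[0,0,-0.3],[0,0,0],1],[[0,-3,0],[0,0,0],1],[[0,-4,0],[0,0,0],1],[[0,-4,0],[0,0,0],1],[[0,-4,0],[0,0,0],1]]'
```

```text
time: 4.85
tool_pos: [0.5101, 0.1298, 0.0445]
eef_rot: [3.139, -0.002, 0.988]
wrist_force: [4.1, -3.3, 2.9]
width: 0.0223
grasp_force: 59.2
```

```bash
cat > st.py <<'E'
from h import *
s=observe();yaw=-.5805;c=np.array([.5100,.1690])
A=np.array([[np.cos(yaw),np.sin(yaw)],[-np.sin(yaw),np.cos(yaw)]])
print('tray xy mm',(A@(s['tool_pos'][:2]-c)*1e3).round(2),'F',(A@s['wrist_force'][:2]).round(2),s['wrist_force'][2].round(2),'rot',s['eef_rot'].round(4),'z',s['tool_pos'][2].round(4),'mz',s['torque'].round(3),'t',s['time'])
E
python3 -m creep '[[[0,-6,0],[0,0,0],1],[[0,-6,0],[0,0,0],1],[[0,-6,0],[0,0,0],1],[[0,-6,0],[0,0,0],1],[[0,-6,0],[0,0,0],1]]'>/dev/null; python3 st.py;  python3 -m creep '[[[0,-6,0],[0,0,0],1],[[0,-6,0],[0,0,0],1],[[0,-6,0],[0,0,0],1],[[0,-3,0],[0,0,0],1],[[0,0,0],[0,0,0],1]]' >/dev/null; python3 st.py
```

```text
tray xy mm [ -8.57 -32.65] F [ 5.75 -0.  ] 4.94 rot [ 3.1387e+00 -2.1000e-03  9.8800e-01] z 0.0445 mz [-0.542 -0.71   0.002] t 5.475
tray xy mm [-29.96 -32.61] F [3.6  0.97] 4.54 rot [ 3.1397e+00 -1.9000e-03  9.8810e-01] z 0.0445 mz [-0.235 -0.468  0.049] t 6.1
```

```bash
python3 -m creep '[[[-0.2,-4,0],[0,0,0],1],[[-0.2,-4,0],[0,0,0],1],[[0,-2,0],[0,0,0],1],[[0,-1,0],[0,0,0],1],[[0,0,0],[0,0,0],1]]'>/dev/null; python3 st.py;  python3 -m creep '[[[0,-1,0],[0,0,0],1],[[0,0,0],[0,0,0],1]]' >/dev/null; python3 st.py;  python3 -m creep '[[[0,-1,0],[0,0,0],1],[[0,0,0],[0,0,0],1]]' >/dev/null; python3 st.py
```

```text
tray xy mm [-40.47 -32.94] F [6.18 0.99] 5.41 rot [ 3.1391e+00 -2.0000e-03  9.8800e-01] z 0.0445 mz [-0.491 -0.68   0.052] t 6.725
tray xy mm [-41.41 -32.93] F [ 5.62 -0.02] 4.4 rot [ 3.1391e+00 -2.0000e-03  9.8800e-01] z 0.0445 mz [-0.501 -0.632  0.026] t 6.975
tray xy mm [-42.4 -32.9] F [6.28 0.19] 6.07 rot [ 3.1391e+00 -2.0000e-03  9.8800e-01] z 0.0445 mz [-0.502 -0.697  0.019] t 7.225
```

```bash
for i in 1 2 3 ; do python3 -m creep '[[[0,-1,0],[0,0,0],1],[[0,0,0],[0,0,0],1]]' >/dev/null; python3 st.py; done
```

```text
tray xy mm [-43.39 -32.91] F [6.52 0.12] 4.53 rot [ 3.139e+00 -2.000e-03  9.880e-01] z 0.0445 mz [-0.503 -0.678  0.041] t 7.475
tray xy mm [-44.4  -32.92] F [5.56 0.41] 6.1 rot [ 3.1391e+00 -2.0000e-03  9.8800e-01] z 0.0445 mz [-0.538 -0.682  0.019] t 7.725
tray xy mm [-45.42 -32.93] F [6.23 0.55] 5.58 rot [ 3.1391e+00 -2.0000e-03  9.8810e-01] z 0.0445 mz [-0.473 -0.704  0.072] t 7.975
```

```bash
for i in 1 2 ; do python3 -m creep '[[[0,-0.8,0],[0,0,0],1],[[0,0,0],[0,0,0],1]]' >/dev/null; python3 st.py; done
```

```text
tray xy mm [-46.15 -32.89] F [ 5.54 -0.19] 5.11 rot [ 3.139e+00 -2.100e-03  9.880e-01] z 0.0445 mz [-0.486 -0.697  0.019] t 8.225
tray xy mm [-46.97 -32.89] F [ 6.49 -0.44] 4.71 rot [ 3.139e+00 -2.000e-03  9.881e-01] z 0.0445 mz [-0.473 -0.66   0.021] t 8.475
```

No contact yet, and I expected it near -44, so look.

```bash
python3 - <<'E'
from h import *
p=snap('wrist'); r=rect(p,.016,(.51,.169),-.5805,3.5,half=105)[0:,:520]
s=snap('scene');q=cv2.resize(s['image'][210:300,290:410],None,fx=5,fy=5,interpolation=2)
cv2.imwrite('pics/r3.png',cv2.resize(r,(416,588))[:,:,::-1]); 
w=np.zeros((600,800,3),np.uint8);w[:588,:416]=cv2.resize(r,(416,588));k=cv2.resize(q,(380,285));w[:285,418:798]=k
cv2.imwrite('pics/r3.png',w[:,:,::-1])
E
```

```text
(no output)
```

View pics/r3.png

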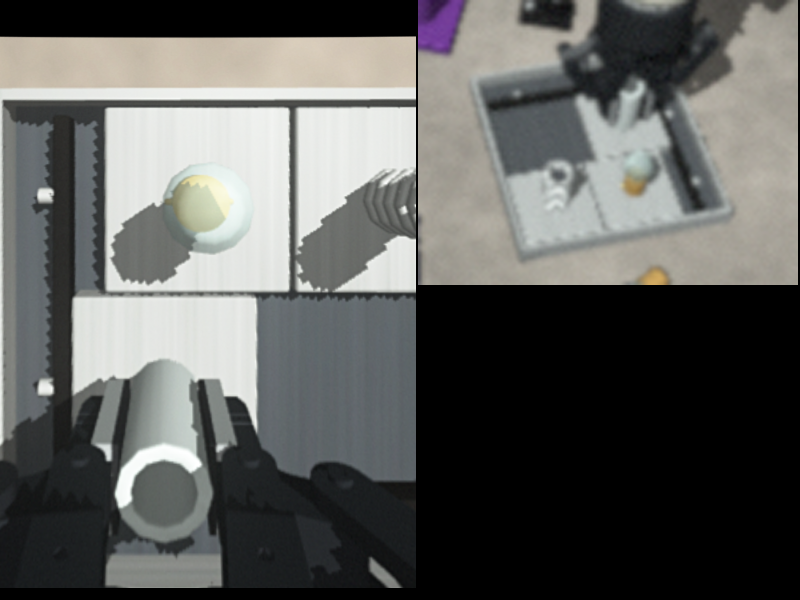

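The spacer plate edge (73,320) now just meets the bar face (73,320). The bulb carrier is unmoved. Keep pressing in small steps.

```bash
for i in 1 2 ; do python3 -m creep '[[[0,-0.7,0],[0,0,0],1],[[0,0,0],[0,0,0],1]]' >/dev/null; python3 st.py; done
```

```text
tray xy mm [-47.49 -32.89] F [6.15 0.73] 5.76 rot [ 3.1387e+00 -2.1000e-03  9.8810e-01] z 0.0445 mz [-0.571 -0.801 -0.002] t 8.825
tray xy mm [-47.69 -32.87] F [ 8.69 -0.84] 3.33 rot [ 3.1377e+00 -2.2000e-03  9.8830e-01] z 0.0446 mz [-0.896 -0.999 -0.   ] t 9.075
```

```bash
for i in 1 2 ; do python3 -m creep '[[[0,-0.8,0],[0,0,0],1],[[0,0,0],[0,0,0],1]]' >/dev/null; python3 st.py; done
```

```text
tray xy mm [-48.18 -32.92] F [ 9.46 -1.16] 3.67 rot [ 3.1371e+00 -2.2000e-03  9.8850e-01] z 0.0446 mz [-1.01  -1.216  0.032] t 9.325
tray xy mm [-48.67 -32.92] F [10.41 -0.94] 3.23 rot [ 3.1365e+00 -2.3000e-03  9.8860e-01] z 0.0446 mz [-1.208 -1.381 -0.042] t 9.575
```

```bash
for i in 1 2 3; do python3 -m creep '[[[0,-0.8,0],[0,0,0],1],[[0,0,0],[0,0,0],1]]' >/dev/null; python3 st.py; done
```

```text
tray xy mm [-49.14 -32.89] F [11.98 -1.03] 2.34 rot [ 3.1359e+00 -2.4000e-03  9.8880e-01] z 0.0447 mz [-1.388 -1.501 -0.064] t 9.825
tray xy mm [-49.6  -32.89] F [12.47 -1.4 ] 2.81 rot [ 3.1353e+00 -2.5000e-03  9.8890e-01] z 0.0447 mz [-1.544 -1.665 -0.059] t 10.075
tray xy mm [-50.09 -32.88] F [13.9  -2.43] 1.15 rot [ 3.1347e+00 -2.5000e-03  9.8910e-01] z 0.0447 mz [-1.705 -1.819 -0.125] t 10.325
```

```bash
for i in 1 2; do python3 -m creep '[[[0,-0.8,0],[0,0,0],1],[[0,0,0],[0,0,0],1]]' >/dev/null; python3 st.py; done
```

```text
tray xy mm [-50.57 -32.84] F [15.83 -2.25] 1.32 rot [ 3.134e+00 -2.600e-03  9.893e-01] z 0.0448 mz [-1.849 -2.011 -0.08 ] t 10.575
tray xy mm [-51.03 -32.85] F [16.75 -3.12] 0.59 rot [ 3.1334e+00 -2.7000e-03  9.8950e-01] z 0.0448 mz [-2.041 -2.163 -0.115] t 10.825
```

Bar is in by about 2.8–3.3 mm. Ease back to contact and release.

```bash
python3 -m creep '[[[0,1.5,0],[0,0,0],1],[[0,1.5,0],[0,0,0],1],[[0,1,0],[0,0,0],1],[[0,1,0],[0,0,0],1],[[0,0,0],[0,0,0],1]]' >/dev/null; python3 st.py;  python3 -m creep '[[[0,0.7,0],[0,0,0],1],[[0,0,0],[0,0,0],1]]' >/dev/null; python3 st.py
```

```text
tray xy mm [-49.7  -32.99] F [3.03 0.81] 7.04 rot [ 3.1408e+00 -1.7000e-03  9.8710e-01] z 0.0444 mz [-0.108 -0.289 -0.052] t 11.45
tray xy mm [-49.47 -32.97] F [1.81 1.64] 8.36 rot [ 3.1416e+00 -1.7000e-03  9.8690e-01] z 0.0444 mz [ 0.108 -0.104 -0.052] t 11.7
```

```bash
for i in 1 2; do python3 -m creep '[[[0,0.9,-0.15],[0,0,0],1],[[0,0,0],[0,0,0],1]]' >/dev/null; python3 st.py; done
```

```text
tray xy mm [-48.89 -32.99] F [0.73 2.06] 6.19 rot [-3.1412e+00 -1.6000e-03  9.8690e-01] z 0.0444 mz [ 0.211 -0.077 -0.078] t 11.95
tray xy mm [-48.38 -33.  ] F [-0.6   2.39] 6.22 rot [-3.1405e+00 -1.6000e-03  9.8680e-01] z 0.0444 mz [ 0.313 -0.067 -0.087] t 12.2
```

```bash
for i in 1 2; do python3 -m creep '[[[0,0.7,-0.15],[0,0,0],1],[[0,0,0],[0,0,0],1]]' >/dev/null; python3 st.py; done
```

```text
tray xy mm [-47.97 -33.06] F [-1.33  2.76] 5.86 rot [-3.1401e+00 -1.4000e-03  9.8670e-01] z 0.0444 mz [ 0.443 -0.022 -0.017] t 12.45
tray xy mm [-47.51 -33.11] F [-2.64  4.37] 5.26 rot [-3.1396e+00 -1.3000e-03  9.8670e-01] z 0.0444 mz [ 0.527 -0.07  -0.081] t 12.7
```

```bash
python3 -m creep '[[[0,0,0],[0,0,0],0.3],[[0,0,0],[0,0,0],0],[[0,0,0],[0,0,0],0],[[0,0,-10],[0,0,0],0],[[0,0,-25],[0,0,0],0]]' ; python3 -m creep '[[[0,0,-40],[0,0,0],0],[[0,0,-50],[0,0,0],0],[[0,0,-40],[0,0,0],0],[[0,0,0],[0,0,-0.18],0],[[0,0,0],[0,0,-0.18],0]]'>/dev/null; python3 st.py
python3 - <<'E'
from h import *
p=snap('wrist');cv2.imwrite('pics/r4.png',rect(p,.016,(.51,.169),-.5805,3.2,half=90)[:,:,::-1])
E
```

```text
time: 13.32
tool_pos: [0.4512, 0.1657, 0.0787]
eef_rot: [-3.139, 0.003, 0.988]
wrist_force: [0.4, -0.4, -0.0]
width: 0.0425
grasp_force: 0.0
tray xy mm [-46.07 -33.48] F [ 0.03 -0.61] -0.54 rot [ 3.1392e+00 -1.4000e-03  1.3536e+00] z 0.2111 mz [-0.019 -0.037  0.071] t 13.95
```

View pics/r4.png

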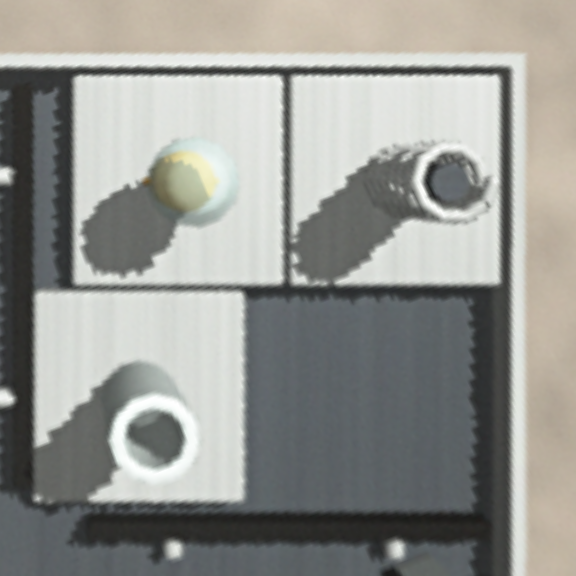

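Spacer seated against bar_near, with plate edge (35,400) touching; bulb untouched. Spring plate centre is at (395,180), i.e. tray (33.4, 33.6), and it is about 71–74 mm from bar_right. Turn and go above it.

```bash
python3 -m creep '[[[0,0,0],[0,0,-0.18],0],[[0,0,0],[0,0,-0.18],0],[[0,0,0],[0,0,-0.18],0],[[0,0,0],[0,0,-0.18],0],[[0,0,0],[0,0,-0.18],0]]'>/dev/null;python3 -m creep '[[[0,0,0],[0,0,-0.18],0],[[0,0,0],[0,0,-0.12],0],[[0,0,0],[0,0,0],0]]'>/dev/null; python3 st.py
```

```text
tray xy mm [-46.49 -33.98] F [0.75 0.16] 0.54 rot [3.1415e+00 1.0000e-04 2.5445e+00] z 0.2095 mz [-0.017 -0.02  -0.005] t 15.0
```

```bash
python3 -m creep '[[[0,0,0],[0,0,-0.017],0],[[-40,33.5,0],[0,0,0],0],[[-40,34,10],[0,0,0],0],[[0,0,50],[0,0,0],0],[[0,0,50],[0,0,0],0]]'>/dev/null; python3 -m creep '[[[0,0,0],[0,0,0],0]]'>/dev/null;python3 st.py
python3 - <<'E'
from h import *
s=observe();p=snap('wrist');i=p['image'].copy()
a=proj(p,[[*s['tool_pos'][:2],.066]])[0];print(a,[d['at'].tolist() if hasattr(d['at'],'tolist') else d['at'] for d in place_of(p,'spring_grip')][:2])
cv2.drawMarker(i,(int(a[0]),int(a[1])),(255,0,0),0,8);cv2.imwrite('pics/w5.png',i[:,:,::-1])
E
```

```text
tray xy mm [30.43 30.55] F [0.17 0.01] -0.6 rot [-3.1334 -0.0073  2.5634] z 0.0943 mz [0.012 0.002 0.028] t 15.75
[281.76656095 257.16108773] [[0.5573, 0.1834, 0.0416]]
```

View pics/w5.png

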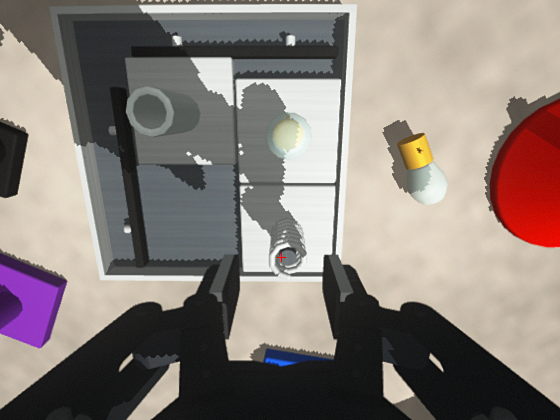

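Marker (282,257) against the spring's top ring (287,259): about 3 mm short, as the measured pose also says. Settle, then correct.

```bash
python3 -m creep '[[[0,0,0],[0,0,0],0],[[0,0,0],[0,0,0],0]]'>/dev/null;python3 st.py
```

```text
tray xy mm [34.44 35.27] F [-0.58 -0.12] 0.04 rot [3.1382e+00 3.0000e-03 2.5646e+00] z 0.1019 mz [ 0.033 -0.038  0.01 ] t 16.1
```

```bash
python3 -m creep '[[[0,0,20],[0,0,0.003],0],[[0,0,20],[0,0,0],0],[[0,0,15],[0,0,0],0],[[0,0,0],[0,0,0],0],[[0,0,0],[0,0,0],0]]'>/dev/null;python3 st.py
```

```text
tray xy mm [33.36 33.94] F [-0.57 -0.58] 0.51 rot [-3.1413e+00 -2.0000e-04  2.5618e+00] z 0.0439 mz [0.079 0.003 0.008] t 16.725
```

```bash
python3 -m creep '[[[0,0,-0.5],[0,0,0],0.4],[[0,0,0],[0,0,0],1],[[0,0,0],[0,0,0],1],[[0,0,0],[0,0,0],1],[[0,0,0],[0,0,0],1]]'; python3 st.py;python3 -m creep '[[[0,-2,0],[0,0,0],1],[[0,-4,0],[0,0,0],1],[[0,-5,0],[0,0,0],1],[[0,-5,0],[0,0,0],1],[[0,-5,0],[0,0,0],1]]'>/dev/null;python3 st.py
```

```text
time: 17.35
tool_pos: [0.5572, 0.1792, 0.0457]
eef_rot: [3.14, 0.001, 2.562]
wrist_force: [-0.5, -0.7, 5.3]
width: 0.0214
grasp_force: 59.3
tray xy mm [33.9  34.41] F [-0.07 -0.83] 5.32 rot [3.1405e+00 1.2000e-03 2.5619e+00] z 0.0457 mz [-0.233  0.174 -0.004] t 17.35
tray xy mm [34.28 14.54] F [-0.17  7.32] 5.49 rot [3.1378e+00 2.3000e-03 2.5615e+00] z 0.0458 mz [ 0.837 -0.487 -0.069] t 17.975
```

```bash
python3 -m creep '[[[0.3,-6,0],[0,0,0],1],[[0,-6,0],[0,0,0],1],[[0,-6,0],[0,0,0],1],[[0,-6,0],[0,0,0],1],[[0,-6,0],[0,0,0],1]]'>/dev/null;python3 st.py; python3 -m creep '[[[0,-5,0],[0,0,0],1],[[0,-4,0],[0,0,0],1],[[0,-2,0],[0,0,0],1],[[0,-1,0],[0,0,0],1],[[0,0,0],[0,0,0],1]]'>/dev/null;python3 st.py
```

```text
tray xy mm [ 34.08 -15.56] F [0.18 5.41] 1.61 rot [3.1379e+00 2.4000e-03 2.5614e+00] z 0.0458 mz [ 0.691 -0.326  0.04 ] t 18.6
tray xy mm [ 34.08 -27.63] F [0.52 4.39] 5.39 rot [3.1384e+00 2.3000e-03 2.5614e+00] z 0.0458 mz [ 0.595 -0.33  -0.068] t 19.225
```

```bash
python3 -m creep '[[[0,-3,0],[0,0,0],1],[[0,-3,0],[0,0,0],1],[[0,-1,0],[0,0,0],1],[[0,0,0],[0,0,0],1]]'>/dev/null;python3 st.py; for i in 1 2 3 4; do python3 -m creep '[[[0,-0.9,0],[0,0,0],1],[[0,0,0],[0,0,0],1]]' >/dev/null; python3 st.py; done
```

```text
tray xy mm [ 34.11 -34.67] F [1.39 4.56] 4.82 rot [3.1385e+00 2.3000e-03 2.5615e+00] z 0.0458 mz [ 0.625 -0.433 -0.075] t 19.725
tray xy mm [ 34.1 -35.5] F [0.3  5.85] 4.6 rot [3.1383e+00 2.3000e-03 2.5614e+00] z 0.0458 mz [ 0.662 -0.457  0.012] t 19.975
tray xy mm [ 34.1  -36.36] F [-0.06  6.07] 4.52 rot [3.1383e+00 2.3000e-03 2.5615e+00] z 0.0458 mz [ 0.674 -0.392  0.014] t 20.225
tray xy mm [ 34.14 -37.24] F [0.08 5.27] 4.63 rot [3.1383e+00 2.4000e-03 2.5614e+00] z 0.0458 mz [ 0.64  -0.432 -0.028] t 20.475
tray xy mm [ 34.1  -38.14] F [-0.54  4.72] 5.41 rot [3.1383e+00 2.3000e-03 2.5615e+00] z 0.0458 mz [ 0.628 -0.409 -0.003] t 20.725
```

```bash
for i in 1 2 3 4; do python3 -m creep '[[[0,-0.8,0],[0,0,0],1],[[0,0,0],[0,0,0],1]]' >/dev/null; python3 st.py; done
```

```text
tray xy mm [ 34.15 -38.95] F [0.4  4.76] 4.97 rot [3.1383e+00 2.4000e-03 2.5614e+00] z 0.0458 mz [ 0.671 -0.463  0.046] t 20.975
tray xy mm [ 34.14 -39.47] F [0.24 5.69] 4.45 rot [3.1377e+00 2.5000e-03 2.5613e+00] z 0.0458 mz [ 0.854 -0.444  0.02 ] t 21.225
tray xy mm [ 34.14 -39.77] F [0.56 7.04] 3.56 rot [3.1367e+00 2.6000e-03 2.5610e+00] z 0.0458 mz [ 1.16  -0.588 -0.004] t 21.475
tray xy mm [ 34.17 -40.22] F [-1.13  9.72] 3.28 rot [3.1360e+00 2.8000e-03 2.5608e+00] z 0.0459 mz [ 1.37  -0.752  0.032] t 21.725
```

```bash
for i in 1 2 3 4; do python3 -m creep '[[[0,-0.8,0],[0,0,0],1],[[0,0,0],[0,0,0],1]]' >/dev/null; python3 st.py; done
```

```text
tray xy mm [ 34.2  -40.69] F [-0.96 10.62] 2.81 rot [3.1354e+00 2.9000e-03 2.5606e+00] z 0.0459 mz [ 1.529 -0.791 -0.045] t 21.975
tray xy mm [ 34.2  -41.16] F [-1.61 10.93] 1.97 rot [3.1347e+00 3.0000e-03 2.5605e+00] z 0.046 mz [ 1.768 -0.876  0.007] t 22.225
tray xy mm [ 34.23 -41.64] F [-1.15 11.42] 1.41 rot [3.1341e+00 3.1000e-03 2.5603e+00] z 0.046 mz [ 1.938 -0.994 -0.023] t 22.475
tray xy mm [ 34.24 -42.07] F [-1.93 13.9 ] 0.69 rot [3.1334 0.0032 2.5601] z 0.0461 mz [ 2.137 -1.026 -0.134] t 22.725
```

```bash
for i in 1 2; do python3 -m creep '[[[0,-0.7,0],[0,0,0],1],[[0,0,0],[0,0,0],1]]' >/dev/null; python3 st.py; done; python3 -m creep '[[[0,1.5,0],[0,0,0],1],[[0,1.5,0],[0,0,0],1],[[0,1.5,-0.2],[0,0,0],1],[[0,1,-0.2],[0,0,0],1],[[0,0,0],[0,0,0],1]]' >/dev/null; python3 st.py; python3 -m creep '[[[0,0.9,-0.2],[0,0,0],1],[[0,0,0],[0,0,0],1]]' >/dev/null; python3 st.py
```

```text
tray xy mm [ 34.26 -42.48] F [-1.41 13.77] 0.35 rot [3.1328 0.0033 2.5599] z 0.0461 mz [ 2.327 -1.077 -0.043] t 22.975
tray xy mm [ 34.25 -42.89] F [-1.38 14.7 ] 0.87 rot [3.1322 0.0034 2.5598] z 0.0461 mz [ 2.515 -1.166 -0.009] t 23.225
tray xy mm [ 34.09 -40.89] F [1.07 4.58] 3.32 rot [3.1392e+00 2.2000e-03 2.5619e+00] z 0.0458 mz [ 0.524 -0.622 -0.01 ] t 23.85
tray xy mm [ 34.04 -40.59] F [3.35 4.02] 2.4 rot [3.1404e+00 2.0000e-03 2.5620e+00] z 0.0457 mz [ 0.144 -0.716  0.021] t 24.1
```

```bash
for i in 1 2 ; do python3 -m creep '[[[0,0.9,0],[0,0,0],1],[[0,0,0],[0,0,0],1]]' >/dev/null; python3 st.py; done
```

```text
tray xy mm [ 33.99 -40.33] F [5.74 0.78] 5.11 rot [-3.1415e+00  1.6000e-03  2.5622e+00] z 0.0457 mz [-0.382 -0.665  0.038] t 24.35
tray xy mm [ 33.89 -39.81] F [ 6.04 -1.04] 5.82 rot [-3.1409e+00  1.3000e-03  2.5622e+00] z 0.0457 mz [-0.47  -0.604  0.02 ] t 24.6
```

```bash
python3 -m creep '[[[-0.3,0.5,0],[0,0,0],1],[[0,0,0],[0,0,0],1]]' >/dev/null; python3 st.py;  python3 -m creep '[[[0,0,0],[0,0,0],0.3],[[0,0,0],[0,0,0],0],[[0,0,0],[0,0,0],0],[[0,0,-10],[0,0,0],0],[[0,0,-25],[0,0,0],0]]'; python3 -m creep '[[[0,0,-40],[0,0,0],0],[[0,0,-50],[0,0,0],0],[[0,0,-40],[0,0,0],0],[[0,0,0],[0,0,0],0],[[0,0,0],[0,0,0],0]]'>/dev/null; python3 st.py
python3 - <<'E'
from h import *
p=snap('wrist');cv2.imwrite('pics/r6.png',rect(p,.016,(.51,.169),-.5805,2.7,half=110)[:,:,::-1])
E
```

```text
tray xy mm [ 33.86 -39.8 ] F [ 4.6  -2.06] 8.13 rot [-3.1399e+00  5.0000e-04  2.5623e+00] z 0.0457 mz [-0.586 -0.43   0.041] t 24.85
time: 25.48
tool_pos: [0.5151, 0.1181, 0.0796]
eef_rot: [-3.139, -0.003, 2.562]
wrist_force: [-0.0, 0.3, -0.3]
width: 0.0423
grasp_force: 0.0
tray xy mm [ 32.98 -39.05] F [-0.08  1.07] -0.67 rot [-3.1414e+00 -2.0000e-04  2.5619e+00] z 0.2102 mz [ 0.009 -0.019  0.006] t 26.1
```

View pics/r6.png

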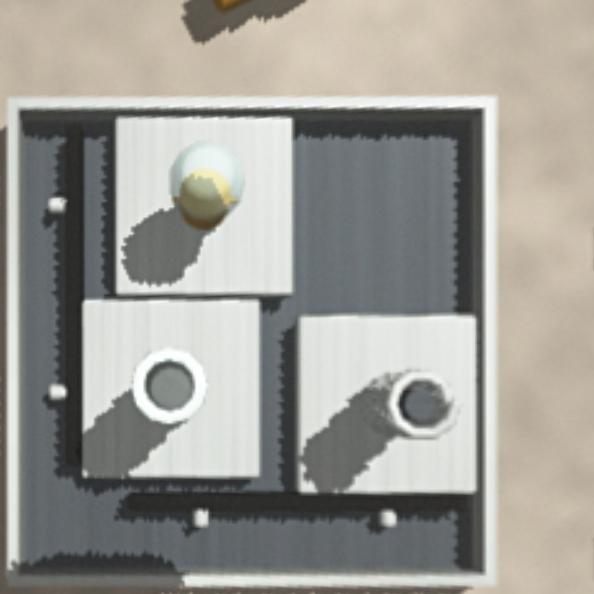

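The bulb carrier hasn't moved (205,205). The spacer rests on bar_near (82,390) and the spring on bar_right (388,492), with its old corner free. The gripper is clear of everything.

```bash
python3 -c "
from rig import *
print(job_done())"
```

```text
the job is handed in; nothing more can be done
None
```

I slid the spacer carrier into the empty corner, then the spring carrier into the spacer's old place, and handed the job in at about 26 s. I estimate from tool position and force that each bar gave about 2–3.3 mm; the last picture shows both carriers resting on their bars, the spring's corner free and the bulb carrier unmoved.

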